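# Cure the painted plaques on the extraction bench

## Robot

A 7-joint arm with a two-finger parallel gripper is mounted at the origin on the work surface. World frame = base frame: x ahead of the robot, y to its left, z up, the work surface at z = 0. Lengths are in m, angles in rad, forces in N, time in s.
With the tool pointing down it reaches from about 0.425 to 0.8 m from the base axis. Payload 8.3 kg.
Tool frame: the origin (TCP) lies on the mounting face of the last link; the fingertips stand 173 mm ahead of it and the grasp point (between the pads) lies 155 mm ahead of it; x points along the fingers, z is the direction in which the jaws open and shut, and the axes are right-handed (so a half turn about x gives the same grasp; the last joint's range is limited). The gripper opens to 85 mm and grips with 20 to 120 N. Pads are 22 mm wide; open, the fingers measure 114 mm over their backs; the gripper's body (76 mm by 85 mm) begins 54 mm behind the grasp point. The pads swing forward as they close: fully open they stand 13 mm farther back than shut.
Start: joints at [1.256, 0.383, 0.016, 1.37, -0.006, 1.388, -0.046], TCP at [0.156, -0.605, 0.405] pointing down, gripper open.
Joint ranges: [-2.95, 2.95], [-0.25, 2.06], [-1.52, 1.56], [0.18, 2.33], [-1.44, 4.58], [0.02, 2.06], [-3.01, 3.01]. Speed limits (rad/s): [2.39, 2.39, 3.01, 3.01, 3.14, 3.14, 3.14].

## Interface

Orientations are given as a unit quaternion [w, x, y, z].
In Python, from rig import ctrl, cams, models gives the robot as it stands. Calls block until the motion is done:
- ctrl.reach(position, orientation): joint-space move of the TCP to a pose.
- ctrl.move_linear(position, rate=0.15, rotation=None, guard=None): straight line of the TCP; rotation=None keeps the orientation; rate is the mean speed in m/s. With guard (N) it stops when the force on the tool has changed by that much, and returns True; else False.
- ctrl.move_j(angles): joint-space move.
- ctrl.move_gripper(opening, f_grip=None): opening from 0.0 (shut) to 1.0 (fully open); f_grip is the grip in N (None keeps the last); returns when the fingers have stopped.
- ctrl.pause(seconds).
- ctrl.inverse_kinematics(position, orientation): joint angles nearest the present ones, or None.
- ctrl.sense(): the state.
- cams.camera(name): name is "side" or "top"; returns the picture (420x560x3 uint8, red, green, blue); there is no depth.
- cams.camera_model(name): a dict with "fx", "fy", "cx", "cy" (pixels), "dist" ([k1, k2, p1, p2, k3] as OpenCV has them; the pictures are not rectified), "xyz" and "orientation" of the camera in the world. Camera axes: x right, y down, z forward; pixel columns grow to the right and rows downward; lengths in m; the calibration is good to about 2 mm. A picture is of the moment at which its call begins. camera_model takes no time and is no camera call.
A pose or a line that the arm cannot do raises ctrl.Unreachable and nothing moves.
- ctrl.finish_job(): hands the job in, once; it reports no verdict.
Trained networks look in the newest picture that a camera, given by its name, has taken for a name from the list of things; names that differ only in an ending like _2 or _b are one class to them, and where a whole thing is asked for, a point or a joint stands for the part that bears it (a point fixed in the world has none). Each returns a list of dicts, best first, with "conf" (0 to 1); they miss things now and then, are a little off and sometimes report something else, mostly with a low value. They report only what shows in the picture. A call takes as long as a camera call. They do not tell look-alikes from the thing itself.
- models.search_frame(camera, name): "point" ([x, y, z] in m, in world coordinates, good to about 4 mm: the middle of the surface that is visible of it).
- models.pinpoint(camera, name): "point" ([x, y, z] in m, in world coordinates, good to about 4 mm: a listed point, or the origin of a listed thing).
The state is a dict: "clock": time; "joint_positions": joint angles; "dq": joint speeds; "effort": joint torques, N m; "position": TCP position; "ee_rot": TCP orientation; "ft_force": force on the tool from outside, world axes, zero at the start; "torque": the same for the moment, N m; "grip_width": opening from 0.0 (shut) to 1.0 (fully open).
Only numpy, scipy, OpenCV 4.12 (cv2) and the standard library are available. Lean on these libraries where they do the work, as an engineer would, in place of code of your own. Each camera call takes 0.05 s, during which the arm holds its last target.

## Task

Pull both orange gate knobs of the extraction bench fully out, then take the UV curing wand from its holder and, going in the order yellow, green, red, blue (some colours may be missing), point its lens at the middle of each painted plaque from about 12 cm and hold it steady there for at least three seconds, never touching a plaque with the wand. Then lay the wand back in its holder the way it lay, and only after that push both knobs fully home. At the end every plaque must lie flat and centred in one of the white squares (put back any that has been knocked out of its square), with the paint tin, the jar and the cork block left alone.

Things in the scene. Friction and masses are not known exactly. Their poses are not given: they have to be found in the camera images.
- deck: grey extraction bench, a low box 170 (x) x 500 (y) x 50 mm high with a dark slotted top, fixed to the table. Origin: centre of its underside, on the table; its -x side faces the robot. A pipe stub leaves its far side.
- mark1 (a point): centre of white square outline 1 (76 mm outside, painted on the deck top); at deck x 0, y 172.5, z 50 mm
- mark2 (a point): centre of white square outline 2 (76 mm outside, painted on the deck top); at deck x 0, y 57.5, z 50 mm
- mark3 (a point): centre of white square outline 3 (76 mm outside, painted on the deck top); at deck x 0, y -57.5, z 50 mm
- mark4 (a point): centre of white square outline 4 (76 mm outside, painted on the deck top); at deck x 0, y -172.5, z 50 mm
- gate_left (a joint): slide of the left (deck +y) extraction gate: 0 is fully home (shut), 0.04 m is fully out (open), moving along deck -x, towards the robot. Sprung detent: about 7 N at most plus 1 N friction to move it; past mid travel it snaps on to the end it is nearer to. Home at the start.
- knob_left (a point): centre of the left orange round knob, 28 mm in diameter, 26 mm long along deck x, on a 12 mm rod; 36 mm above the table, at deck y +115 mm, 35 mm in front of the deck's front face when home and 75 mm when out. Nothing beside or above it: it can be gripped from above across deck y.
- gate_right (a joint): slide of the right (deck -y) extraction gate: 0 is fully home (shut), 0.04 m is fully out (open), moving along deck -x, towards the robot. Sprung detent: about 7 N at most plus 1 N friction to move it; past mid travel it snaps on to the end it is nearer to. Home at the start.
- knob_right (a point): centre of the right orange round knob, 28 mm in diameter, 26 mm long along deck x, on a 12 mm rod; 36 mm above the table, at deck y -115 mm, 35 mm in front of the deck's front face when home and 75 mm when out. Nothing beside or above it: it can be gripped from above across deck y.
- holder: black wand holder, fixed to the table, either left or right of the deck: a base 150 x 70 x 12 mm with two forks 8 mm thick at x = +50 and -50 mm (84 mm clear between them, where fingers may reach in). Fork floors are 55 mm above the origin; between the cheeks 30 mm wide, flaring to about 50 mm at 87 mm height. Origin: centre of the underside.
- wand: UV curing wand, 220 g: white box grip 140 (x) x 24 (y) x 32 (z) mm with a black band, blue battery behind to x = -115 mm, aluminium neck in front (+x) bent 60 deg downward with a violet lens. Origin: centre of the grip's underside, close to the centre of mass. Starts in the holder, origin 55 mm above the holder's, x axes alike. It lights by itself: no switch.
- lens (a point): middle of the wand's lens, at wand x 105, y 0, z -25.3 mm. Its z axis is the light's direction: 60 deg below the wand's +x axis, i.e. (0.5, 0, -0.866) in wand axes.
- yellow: yellow painted wooden plaque, 60 x 60 x 14 mm, 40 g, loose, lying on the deck about one of the marks (any of them), at the start with its sides within 0.3 rad of the deck's; may be absent. Origin: centre of its painted top face, the point to aim at, 14 mm above its underside.
- green: green painted wooden plaque, 60 x 60 x 14 mm, 40 g, loose, lying on the deck about one of the marks (any of them), at the start with its sides within 0.3 rad of the deck's; may be absent. Origin: centre of its painted top face, the point to aim at, 14 mm above its underside.
- red: red painted wooden plaque, 60 x 60 x 14 mm, 40 g, loose, lying on the deck about one of the marks (any of them), at the start with its sides within 0.3 rad of the deck's; may be absent. Origin: centre of its painted top face, the point to aim at, 14 mm above its underside.
- blue: blue painted wooden plaque, 60 x 60 x 14 mm, 40 g, loose, lying on the deck about one of the marks (any of them), at the start with its sides within 0.3 rad of the deck's; may be absent. Origin: centre of its painted top face, the point to aim at, 14 mm above its underside.
- tin: green paint tin, 74 mm wide, 100 mm high, on the other side of the deck from the holder; not to be disturbed
- jar: amber jar, 54 mm wide, 60 mm high, to the left between robot and deck; not to be disturbed
- sanding_block: cork sanding block, 70 x 45 x 28 mm, to the right between robot and deck; not to be disturbed
Things that resemble listed ones, but are neither listed nor needed, are in the scene too. There is more than one size of the wand; the job needs the larger.

How it is judged:
On the way, in this order (a step that is already met when the one before it is completed fails the run):
1. both gate knobs are pulled fully out (beyond 34 of 40 mm) (value of joint each of gate_left, gate_right above 0.034 m), for 0.2 s.
2. the yellow plaque is cured: the lens axis passes within 20 mm of the middle of its face, from 70 to 170 mm, for 3 s on end (x of yellow in the frame of lens between -0.02 and 0.02 m and y of yellow in the frame of lens between -0.02 and 0.02 m and z of yellow in the frame of lens between 0.07 and 0.17 m and distance between yellow and lens below 0.175 m), for 3 s.
3. the green plaque is cured: the lens axis passes within 20 mm of the middle of its face, from 70 to 170 mm, for 3 s on end (x of green in the frame of lens between -0.02 and 0.02 m and y of green in the frame of lens between -0.02 and 0.02 m and z of green in the frame of lens between 0.07 and 0.17 m and distance between green and lens below 0.175 m), for 3 s.
4. the red plaque is cured: the lens axis passes within 20 mm of the middle of its face, from 70 to 170 mm, for 3 s on end (x of red in the frame of lens between -0.02 and 0.02 m and y of red in the frame of lens between -0.02 and 0.02 m and z of red in the frame of lens between 0.07 and 0.17 m and distance between red and lens below 0.175 m), for 3 s.
5. the blue plaque is cured: the lens axis passes within 20 mm of the middle of its face, from 70 to 170 mm, for 3 s on end (x of blue in the frame of lens between -0.02 and 0.02 m and y of blue in the frame of lens between -0.02 and 0.02 m and z of blue in the frame of lens between 0.07 and 0.17 m and distance between blue and lens below 0.175 m), for 3 s.
6. the wand lies released in its holder while both gates are still out (all of step 1 and x of lens in the frame of holder above 0.05 m and z of wand in the frame of holder between 0.048 and 0.062 m and horizontal distance between wand and holder below 0.025 m and angle between the x axis of wand and the x axis of holder, either way round below 0.15 rad and linear speed of wand below 0.03 m/s and contact force between the fingers and wand below 0.1 N), for 0.2 s.
At the end, for the whole second after the job is handed in: Both gates within 5 mm of home; the wand released in its holder (origin 48 to 62 mm above the holder's, within 25 mm sideways, along it within 0.15 rad, lens at the holder's +x end); each plaque flat on the deck within 20 mm of the centre of a white square; all at rest (value of joint each of gate_left, gate_right below 0.005 m and x of lens in the frame of holder above 0.05 m and z of wand in the frame of holder between 0.048 and 0.062 m and horizontal distance between wand and holder below 0.025 m and angle between the x axis of wand and the x axis of holder, either way round below 0.15 rad and linear speed of wand below 0.03 m/s and contact force between the fingers and wand below 0.1 N and (horizontal distance between yellow and mark1 below 0.02 m or horizontal distance between yellow and mark2 below 0.02 m or horizontal distance between yellow and mark3 below 0.02 m or horizontal distance between yellow and mark4 below 0.02 m) and z of yellow in the frame of deck between 0.06 and 0.068 m and angle between each of yellow, green, red, blue's own z axis and vertical below 0.1 rad and linear speed of each of yellow, green, red, blue below 0.02 m/s and (horizontal distance between green and mark1 below 0.02 m or horizontal distance between green and mark2 below 0.02 m or horizontal distance between green and mark3 below 0.02 m or horizontal distance between green and mark4 below 0.02 m) and z of green in the frame of deck between 0.06 and 0.068 m and (horizontal distance between red and mark1 below 0.02 m or horizontal distance between red and mark2 below 0.02 m or horizontal distance between red and mark3 below 0.02 m or horizontal distance between red and mark4 below 0.02 m) and z of red in the frame of deck between 0.06 and 0.068 m and (horizontal distance between blue and mark1 below 0.02 m or horizontal distance between blue and mark2 below 0.02 m or horizontal distance between blue and mark3 below 0.02 m or horizontal distance between blue and mark4 below 0.02 m) and z of blue in the frame of deck between 0.06 and 0.068 m); the robot touches nothing.
It fails at once if the wand touches a plaque (contact force between wand and yellow above 0.5 N or contact force between wand and green above 0.5 N or contact force between wand and red above 0.5 N or contact force between wand and blue above 0.5 N).
It fails at once if the tin, jar or cork block is pushed aside by more than 40 mm (distance of any of tin, jar, sanding_block from where it was at the start of the episode above 0.04 m).
It fails at once if a gate is less than 25 mm out while the wand is lifted out of its holder (z of wand in the frame of holder above 0.075 m and value of joint any of gate_left, gate_right below 0.025 m).
Of yellow, green, red, blue only 2 to 4 are there at a start; the rules pass over those that are not, and their reading is None.
At some moment in a run one of yellow, green, red, blue may be knocked a few centimetres aside while the robot is not near it.
It also fails if it takes over 208 s, if anything falls off the work surface, if the arm or the gripper's body presses on something with over 40 N, if the wrist force passes 120 N, or if a joint passes its speed limit or range.

## Working session

There is one attempt and no reset: what is moved stays moved. The work goes in short steps, each a Python script; the robot and the scene stay as the last script left them, time stands still between calls to the robot, and variables do not carry over. Pictures are saved under pics/ and viewed, and the job is handed in when it is done.

```bash
ls; mkdir -p pics; python3 - <<'E'
from rig import ctrl,cams,models
import cv2
for n in("top","side"):
    im=cams.camera(n); cv2.imwrite(f"pics/{n}0.png",im[:,:,::-1]); print(n,cams.camera_model(n))
    for t in ["deck","knob_left","knob_right","holder","wand","lens","yellow","green","red","blue","tin","jar","sanding_block","mark1","mark4"]:
        r=models.pinpoint(n,t); print(t,[( [round(float(v),3) for v in d["point"]],round(float(d["conf"]),2)) for d in r])
print(ctrl.sense())
E
```

```text
pics
top {'fx': 455.0331868694644, 'fy': 455.0331868694644, 'cx': 276.5977980107359, 'cy': 209.3654351862782, 'dist': array([0.01975745, 0.        , 0.        , 0.        , 0.        ]), 'xyz': array([ 0.26861685, -0.00247488,  1.22142314]), 'orientation': array([-0.05676941,  0.7052974 , -0.70419747,  0.05864075])}
deck [([0.641, 0.04, 0.001], 0.8)]
knob_left [([0.517, 0.15, 0.039], 0.71)]
knob_right [([0.522, -0.077, 0.035], 0.56)]
holder [([0.513, 0.405, 0.0], 0.63)]
wand [([0.277, 0.428, 0.009], 0.85), ([0.522, 0.4, 0.057], 0.76)]
lens [([0.625, 0.419, 0.029], 0.97), ([0.27, 0.495, 0.012], 0.68)]
yellow [([0.634, 0.105, 0.069], 0.84), ([0.348, -0.251, 0.004], 0.67)]
green [([0.633, -0.136, 0.062], 0.92)]
red [([0.639, -0.016, 0.062], 0.62), ([0.515, 0.403, 0.0], 0.49)]
blue [([0.635, 0.213, 0.068], 0.76)]
tin [([0.508, -0.384, -0.0], 0.96)]
jar [([0.325, 0.271, 0.001], 0.89)]
sanding_block [([0.348, -0.252, 0.0], 0.74)]
mark1 [([0.647, -0.132, 0.049], 0.89), ([0.632, 0.213, 0.054], 0.85), ([0.636, 0.097, 0.051], 0.73), ([0.644, -0.02, 0.048], 0.67)]
mark4 [([0.647, -0.132, 0.049]
[... 1604 characters left out ...]
 1.6, 'joint_positions': array([ 1.25608705,  0.38340245,  0.01641425,  1.37012134, -0.00631335,
        1.38821331, -0.04649356]), 'dq': array([ 8.56085503e-04, -9.31315779e-04, -1.05431872e-03,  3.49719490e-04,
       -1.62971468e-03, -4.87651769e-05, -9.63340324e-04]), 'effort': array([-3.03781017e-04, -6.27320623e+01,  8.42659492e-01, -3.72073424e+01,
        1.65028218e-02,  2.92892968e-03,  2.56262297e-05]), 'position': array([ 0.15574954, -0.60526716,  0.40466826]), 'ee_rot': array([ 0.55882299,  0.43328475,  0.55884969, -0.4332069 ]), 'ft_force': array([-0.74608318, -0.39242619,  0.19333175]), 'torque': array([ 0.01458917,  0.00264216, -0.04132095]), 'grip_width': 0.9960957943285321}
```

View pics/top0.png

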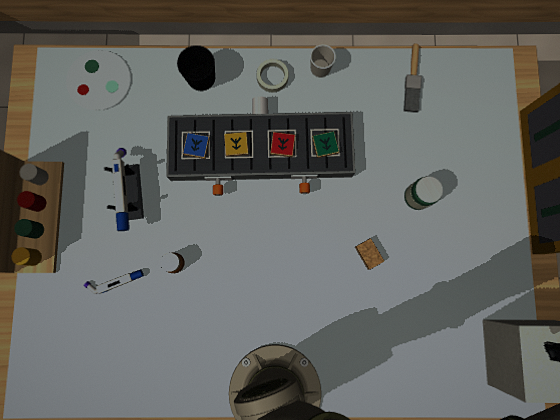

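View pics/side0.png

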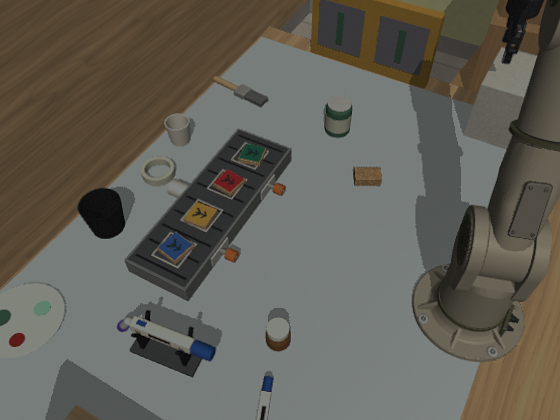

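The top view shows four plaques: blue (195,145), yellow (238,144), red (283,143) and green (325,142). The orange knobs are at (218,188) and (305,187). There are two wand candidates: one in the black holder at (122,190), and a shorter one lying on the table at (115,281). I choose the one in the holder. Next I'll check it in a close crop and refine the yaw angles.

```bash
cat > h.py <<'E'
import numpy as np,cv2
from scipy.spatial.transform import Rotation as R
from rig import ctrl,cams,models
def rq(q): return R.from_quat([q[1],q[2],q[3],q[0]])
def qq(r): x=r.as_quat(); return [x[3],x[0],x[1],x[2]]
def proj(n,P):
    m=cams.camera_model(n); r=rq(m["orientation"]).as_matrix()
    K=np.array([[m["fx"],0,m["cx"]],[0,m["fy"],m["cy"]],[0,0,1]])
    Rc=r.T; t=-Rc@m["xyz"]
    return cv2.projectPoints(np.asarray(P,float).reshape(-1,1,3),cv2.Rodrigues(Rc)[0],t,K,np.asarray(m["dist"],float))[0].reshape(-1,2)
def unproj(n,uv,z):
    m=cams.camera_model(n)
    K=np.array([[m["fx"],0,m["cx"]],[0,m["fy"],m["cy"]],[0,0,1]])
    p=cv2.undistortPoints(np.asarray(uv,float).reshape(-1,1,2),K,np.asarray(m["dist"],float)).reshape(-1,2)
    d=rq(m["orientation"]).apply(np.c_[p,np.ones(len(p))]); s=(z-m["xyz"][2])/d[:,2]
    return m["xyz"]+d*s[:,None]
def pose(x,y,z,yaw): return np.array([x,y,z]),R.from_euler('z',yaw)
def pts(T,P): return T[1].apply(np.asarray(P,float))+T[0]
E
cat > ov.py <<'E'
from h import *
import sys
D=pose(0.6395,0.040,0,0.03); H=pose(0.5185,0.4005,0,float(sys.argv[1]) if len(sys.argv)>1 else .16)
W=(H[0]+[0,0,.055],H[1])
for n in("top","side"):
    im=cv2.imread(f"pics/{n}0.png"); S=5
    u=proj(n,[H[0]])[0]; x0,y0=(u-[70,60]).astype(int); x0=max(x0,0)
    c=cv2.resize(im[y0:y0+120,x0:x0+150],None,fx=S,fy=S,interpolation=cv2.INTER_CUBIC)
    c=cv2.convertScaleAbs(c,alpha=1.5,beta=10)
    def dr(P,col,close=True):
        q=((proj(n,P)-[x0,y0]+.5)*S).astype(int); cv2.polylines(c,[q.reshape(-1,1,2)],close,col,1)
    dr(pts(W,[[-.07,-.012,.032],[.07,-.012,.032],[.07,.012,.032],[-.07,.012,.032]]),(0,255,0))
    dr(pts(H,[[-.075,-.035,.012],[.075,-.035,.012],[.075,.035,.012],[-.075,.035,.012]]),(0,255,255))
    dr(pts(W,[[-.115,0,.016],[.07,0,.016],[.105,0,-.0253]]),(255,0,255),False)
    cv2.imwrite(f"pics/{n}_ovh{sys.argv[2]}.png",c)
    u=proj(n,[D[0]])[0]; x0,y0=(u-[115,95]).astype(int); S=3
    c=cv2.resize(im[y0:y0+190,x0:x0+230],None,fx=S,fy=S,interpolation=cv2.INTER_CUBIC)
    c=cv2.convertScaleAbs(c,alpha=1.5,beta=10)
    dr(pts(D,[[-.085,-.25,.05],[.085,-.25,.05],[.085,.25,.05],[-.085,.25,.05]]),(0,255,0))
    for y in(.1725,.0575,-.0575,-.1725): dr(pts(D,[[-.038,y-.038,.05],[.038,y-.038,.05],[.038,y+.038,.05],[-.038,y+.038,.05]]),(0,0,255))
    for y in(.115,-.115): dr(pts(D,[[-.133,y,.05],[-.107,y,.05]]),(255,0,255))
    cv2.imwrite(f"pics/{n}_ovd{sys.argv[2]}.png",c)
E
python3 ov.py .16 a; python3 -c "
import cv2,numpy as np
a=cv2.imread('pics/top_ovha.png');b=cv2.imread('pics/side_ovha.png')
cv2.imwrite('pics/ha.png',cv2.resize(np.vstack([a[:,:],b[:,:a.shape[1]]]),None,fx=.5,fy=.5))
for n in('top','side'): print(cv2.imread(f'pics/{n}_ovda.png').shape,cv2.imread(f'pics/{n}_ovha.png').shape)"
```

```text
(570, 690, 3) (600, 750, 3)
(570, 690, 3) (600, 750, 3)
```

View pics/top_ovha.png

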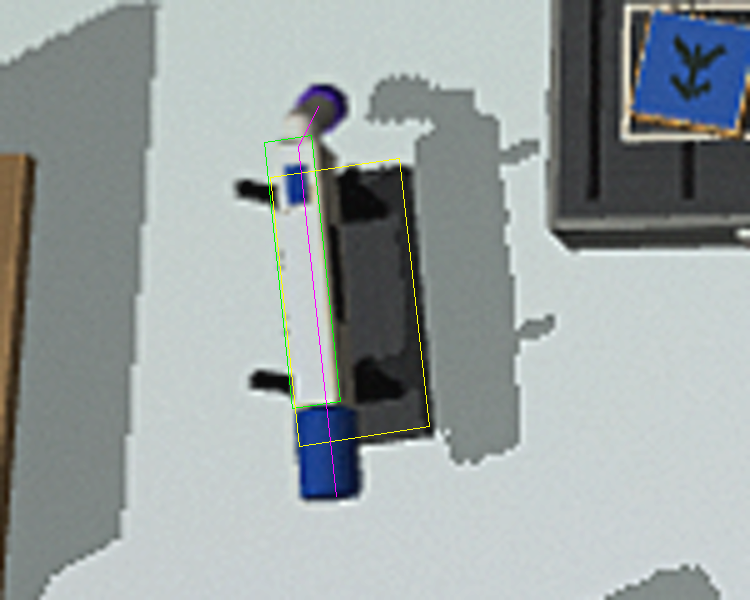

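View pics/top_ovda.png

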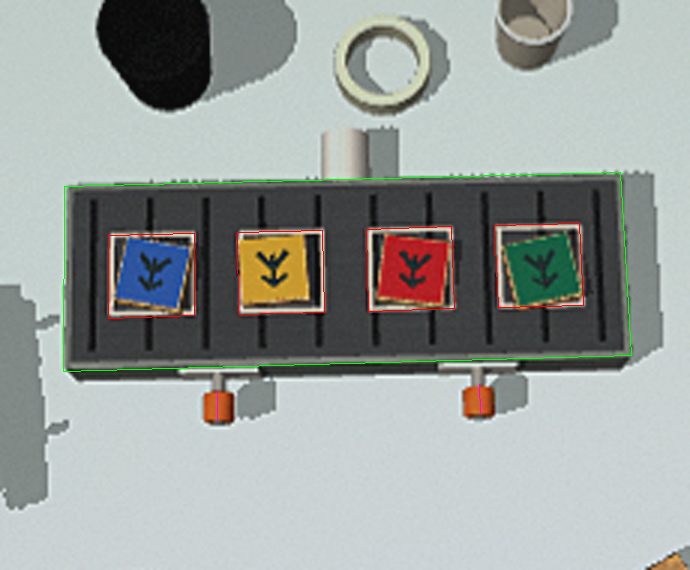

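View pics/side_ovha.png

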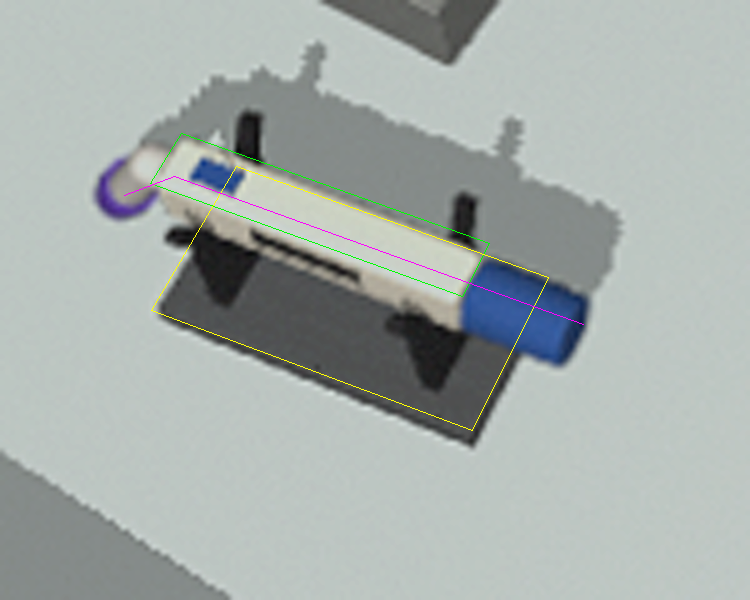

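The crop confirms a full-size wand in the holder: white grip, blue battery toward the robot, violet lens on the far side. The deck overlay fits within 1–2 px. I'll refine the holder and wand pose with a small fit.

```bash
python3 - <<'E'
from h import *
from scipy.optimize import least_squares
import re
S=5
def off(n):
    u=proj(n,[[.5185,.4005,0]])[0]; x0,y0=(u-[70,60]).astype(int); return np.array([max(x0,0),y0])
B=lambda u,n:np.array(u)/S+off(n)-.5
obs=[("top",[412,163],[.075,-.035,.012]),("top",[433,436],[-.075,-.035,.012]),
("side",[155,310],[.075,.035,.012]),("side",[474,440],[-.075,.035,.012]),
("top",[293,406],[-.07,.012,.087]),
("side",[460,296],[-.07,.012,.087]),("side",[484,255],[-.07,-.012,.087]),
("side",[158,184],[.07,.012,.087]),("side",[183,143],[.07,-.012,.087])]
f=lambda p:np.concatenate([(proj(n,pts(pose(p[0],p[1],0,p[2]),[P]))[0]-B(u,n)) for n,u,P in obs])
r=least_squares(f,[.5185,.4,.14],loss='soft_l1');print(r.x);print(r.fun.reshape(-1,2).round(1))
x,y,a=r.x
s=open('ov.py').read().replace("pose(0.5185,0.4005,0,float(sys.argv[1]) if len(sys.argv)>1 else .16)",f"pose({x:.4f},{y:.4f},0,{a:.4f})");open('ov.py','w').write(s)
E
python3 ov.py x b
```

```text
[0.51682093 0.4009483  0.14223697]
[[-2.3 -0.2]
 [-1.3 -1. ]
 [-0.1 -0.1]
 [-0.3 -0.8]
 [-0.9  1.2]
 [ 0.6  1.3]
 [ 1.5 -1.2]
 [-0.8 -0. ]
 [ 0.6 -1.9]]
```

View pics/top_ovhb.png

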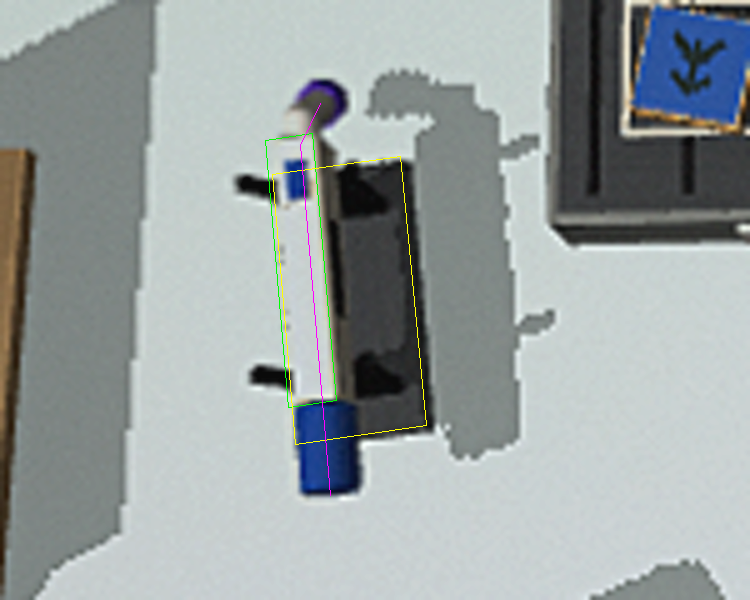

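View pics/side_ovhb.png

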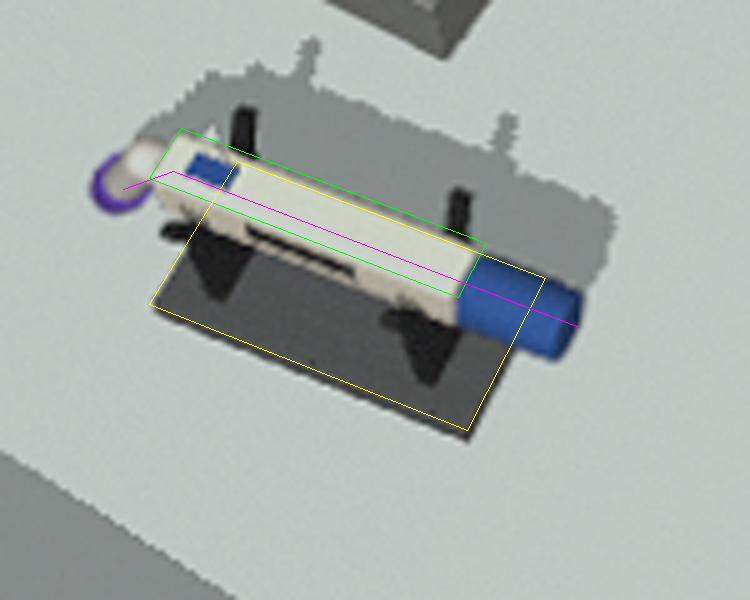

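```bash
cat >> h.py <<'E'
D=pose(0.6395,0.040,0,0.03); H=pose(0.517,0.400,0,0.13)
def down(yaw,s=1):
    "tool x down, jaw axis along local +-y of a frame at yaw"
    x=np.array([0,0,-1.]); z=s*np.array([-np.sin(yaw),np.cos(yaw),0]); y=np.cross(z,x)
    return R.from_matrix(np.c_[x,y,z])
def tcp(g): return np.array(g)+[0,0,.155]   # grasp point -> TCP, tool down
def st(): s=ctrl.sense(); return round(s["clock"],1),s["position"].round(4),s["ft_force"].round(1),round(s["grip_width"],3)
E
python3 - <<'E'
from h import *
s=ctrl.sense(); print(rq(s["ee_rot"]).as_matrix().round(2), st())
for yaw in(.03,.13):
  for sg in(1,-1):
    for g in([.523,-.0786,.2],[.4757,.151,.036],[.517,.4,.25],[.475,-.016,.21],[.475,-.13,.21],[.475,.21,.21]):
        q=ctrl.inverse_kinematics(tcp(g),qq(down(yaw,sg))); print(yaw,sg,g,None if q is None else np.array(q).round(2))
E
```

```text
[[ 0.    0.97  0.25]
 [ 0.    0.25 -0.97]
 [-1.    0.   -0.  ]] (1.6, array([ 0.1557, -0.6053,  0.4047]), array([-0.7, -0.4,  0.2]), 0.996)
0.03 1 [0.523, -0.0786, 0.2] [ 0.73  0.29 -0.77  1.68  0.21  1.25  1.52]
0.03 1 [0.4757, 0.151, 0.036] [ 0.3   0.47 -0.81  1.92  0.42  0.93  0.89]
0.03 1 [0.517, 0.4, 0.25] [-0.01  0.77 -1.29  1.24  0.74  1.62  0.45]
0.03 1 [0.475, -0.016, 0.21] [ 0.74  0.16 -0.84  1.8   0.12  1.24  1.46]
0.03 1 [0.475, -0.13, 0.21] [ 0.8   0.18 -0.66  1.76  0.11  1.24  1.71]
0.03 1 [0.475, 0.21, 0.21] [ 0.5   0.44 -1.24  1.68  0.42  1.33  0.78]
0.03 -1 [0.523, -0.0786, 0.2] [ 0.56  0.25 -0.55  1.69  0.14  1.24 -1.57]
0.03 -1 [0.4757, 0.151, 0.036] [ 0.35  0.49 -0.88  1.92  0.47  0.94 -2.29]
0.03 -1 [0.517, 0.4, 0.25] [-0.87  0.45  0.24  1.29 -0.1   1.41 -2.18]
0.03 -1 [0.475, -0.016, 0.21] [ 0.64  0.14 -0.72  1.8   0.1   1.24 -1.66]
0.03 -1 [0.475, -0.13, 0.21] [ 0.63  0.15 -0.47  1.77  0.07  1.24 -1.4 ]
0.03 -1 [0.475, 0.21, 0.21] [ 0.53  0.48 -1.3   1.68  0.47  1.35 -2.4 ]
0.13 1 [0.523, -0.0786, 0.2] [ 0.72  0.29 -0.76  1.68  0.21  1.25  1.62]
0.13 1 [0.4757, 0.151, 0.036] [ 0.31  0.47 -0.81  1.92  0.42  0.93  0.99]
0.13 1 [0.517, 0.4, 0.25] [-0.01  0.77 -1.29  1.24  0.74  1.62  0.55]
0.13 1 [0.475, -0.016, 0.21] [ 0.71  0.15 -0.81  1.8   0.12  1.24  1.57]
0.13 1 [0.475, -0.13, 0.21] [ 0.8   0.18 -0.66  1.76  0.11  1.24  1.81]
0.13 1 [0.475, 0.21, 0.21] [ 0.5   0.43 -1.24  1.68  0.42  1.33  0.88]
0.13 -1 [0.523, -0.0786, 0.2] [ 0.57  0.25 -0.56  1.69  0.14  1.24 -1.47]
0.13 -1 [0.4757, 0.151, 0.036] [ 0.31  0.47 -0.82  1.92  0.43  0.93 -2.16]
0.13 -1 [0.517, 0.4, 0.25] [-0.72  0.45  0.02  1.28 -0.01  1.41 -2.14]
0.13 -1 [0.475, -0.016, 0.21] [ 0.64  0.14 -0.73  1.8   0.1   1.24 -1.56]
0.13 -1 [0.475, -0.13, 0.21] [ 0.64  0.15 -0.48  1.77  0.07  1.24 -1.3 ]
0.13 -1 [0.475, 0.21, 0.21] [ 0.52  0.46 -1.28  1.68  0.45  1.35 -2.28]
```

```bash
cat > pull.py <<'E'
from h import *
def pull(y):
    rot=down(.03); k=pts(D,[[-.12,y,.036]])[0]
    ctrl.reach(tcp(k+[0,0,.12]),qq(rot)); print("j",ctrl.sense()["joint_positions"].round(2))
    ctrl.move_linear(tcp(k),.12)
    ctrl.move_gripper(0.0,70); print("grip",st())
    o=pts(D,[[-.12-.041,y,.036]])[0]
    ctrl.move_linear(tcp(o),.06,guard=45); print("out",st())
    ctrl.move_gripper(.8); ctrl.move_linear(tcp(o+[0,0,.12]),.2); print(st())
E
python3 - <<'E'
from pull import *
j=ctrl.sense()["joint_positions"].copy(); j[0]=.1; j[2]=0; j[6]=1.7; ctrl.move_j(j); print(st())
pull(-.115)
im=cams.camera("side"); cv2.imwrite("pics/side1.png",im[:,:,::-1])
E
```

```text
(4.0, array([ 0.6176, -0.0941,  0.4046]), array([ 0.2, -0.6,  0.1]), 0.999)
j [ 0.1   0.25 -0.01  1.77  0.    1.13  1.69]
grip (6.4, array([ 0.5231, -0.0781,  0.1915]), array([-2.8,  1.8,  5.2]), 0.304)
out (7.2, array([ 0.4826, -0.079 ,  0.1916]), array([4. , 3.5, 0.3]), 0.307)
(8.4, array([ 0.4816, -0.0797,  0.31  ]), array([-0.8,  0.1,  0.1]), 0.801)
```

View pics/side1.png

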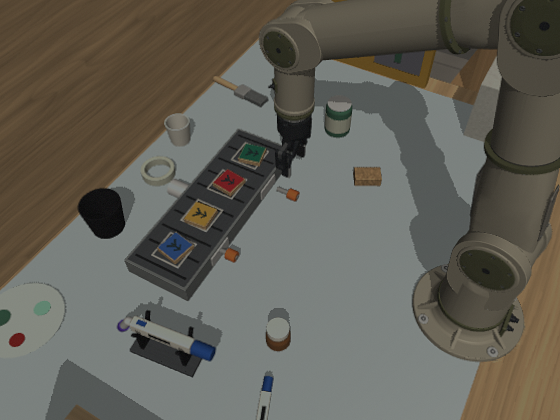

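The right knob at (292,194) now shows its rod and is out. Next is the left knob, then I move near the wand.

```bash
python3 - <<'E'
from pull import *
pull(.115)
ctrl.move_gripper(1.0)
ctrl.reach(tcp(H[0]+[0,0,.25]),qq(down(.13))); print(st(),ctrl.sense()["joint_positions"].round(2))
im=cams.camera("side"); cv2.imwrite("pics/side2.png",im[:,:,::-1])
im=cams.camera("top"); cv2.imwrite("pics/top2.png",im[:,:,::-1])
for n in("side","top"):
  for k in("knob_left","knob_right"): print(n,k,[(np.round(d["point"],3),round(d["conf"],2)) for d in models.pinpoint(n,k)])
print(pts(D,[[-.16,.115,.036],[-.16,-.115,.036]]).round(3))
E
```

```text
j [-0.19  0.27 -0.18  1.74  0.06  1.14  1.21]
grip (11.0, array([0.5163, 0.1518, 0.1918]), array([-1.8, -0.2,  6.5]), 0.303)
out (11.9, array([0.4758, 0.1508, 0.1918]), array([4.2, 4.1, 0.1]), 0.299)
(13.1, array([0.4747, 0.1499, 0.31  ]), array([-0.1,  0.2, -1. ]), 0.799)
(14.5, array([0.5177, 0.3986, 0.4043]), array([-0.1, -0. , -0.7]), 0.999) [-0.49  0.47 -0.33  1.27  0.15  1.43  0.9 ]
side knob_left [(array([0.477, 0.154, 0.035]), 0.69)]
side knob_right [(array([ 0.48 , -0.08 ,  0.038]), 0.7)]
top knob_left [(array([0.478, 0.149, 0.038]), 0.66)]
top knob_right [(array([ 0.48 , -0.077,  0.031]), 0.67), (array([ 0.518,  0.404, -0.002]), 0.4)]
[[ 0.476  0.15   0.036]
 [ 0.483 -0.08   0.036]]
```

View pics/side2.png

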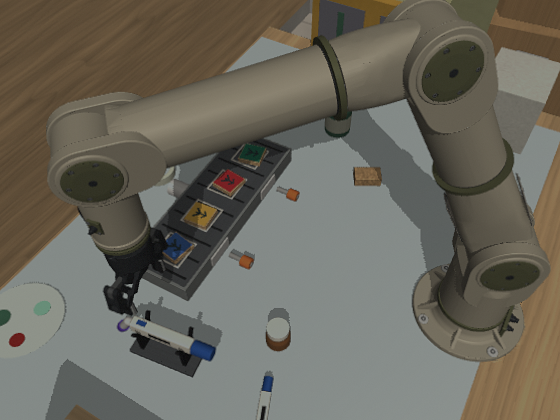

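View pics/top2.png

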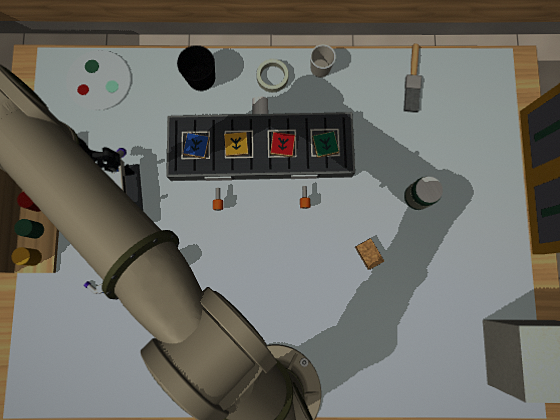

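Both knobs are out, at top (218,203) and (305,201). Now I grasp the wand.

```bash
python3 - <<'E'
from h import *
ctrl.move_linear(tcp(H[0]+[0,0,.073]),.1,guard=15); print("at",st())
ctrl.move_gripper(0.0,60); print("grip",st())
s=ctrl.sense(); print(s["position"],rq(s["ee_rot"]).as_matrix().round(3).tolist())
p=s["position"]
ctrl.move_linear(p+[0,0,.02],.06); print(st())
ctrl.move_linear(p+[0,0,.19],.12); print(st())
for n in("side","top"):
    im=cams.camera(n); cv2.imwrite(f"pics/{n}3.png",im[:,:,::-1])
    for k in("wand","lens"): print(n,k,[(np.round(d["point"],3),round(d["conf"],2)) for d in models.pinpoint(n,k)])
E
```

```text
at (16.7, array([0.5172, 0.4002, 0.2287]), array([-1., -0.,  1.]), 0.997)
grip (17.3, array([0.5171, 0.4   , 0.2282]), array([-0.4,  0.3,  1.8]), 0.273)
[0.51706405 0.40004065 0.22820253] [[0.0, -0.992, -0.13], [0.0, -0.13, 0.992], [-1.0, -0.0, 0.0]]
(17.8, array([0.5171, 0.4001, 0.2487]), array([-0.8,  0.2, -2.1]), 0.277)
(19.3, array([0.517 , 0.3999, 0.4172]), array([-0.5, -0.9, -2.6]), 0.269)
side wand [(array([0.285, 0.423, 0.009]), 0.92), (array([0.519, 0.401, 0.245]), 0.71), (array([ 0.64 , -0.017,  0.047]), 0.39)]
side lens [(array([0.62 , 0.42 , 0.218]), 0.92), (array([ 0.638, -0.02 ,  0.068]), 0.65), (array([0.634, 0.101, 0.066]), 0.18)]
top wand []
top lens [(array([0.626, 0.417, 0.216]), 0.88), (array([ 0.514,  0.404, -0.002]), 0.56), (array([0.27 , 0.493, 0.012]), 0.48)]
```

View pics/side3.png

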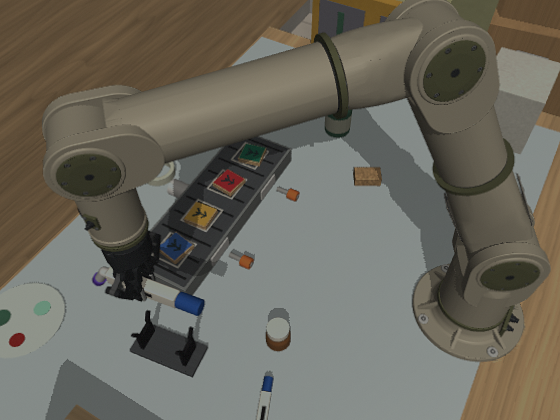

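The wand is held level, with the battery at (190,302) and the lens at (99,279). The lens readings match the model within about 5 mm. Next I cure yellow.

```bash
cat > cure.py <<'E'
from h import *
def find(c,verbose=True):
    out=[]
    for n in("top","side"):
        cams.camera(n)
        for d in models.pinpoint(n,c):
            p=np.array(d["point"]); l=D[1].inv().apply(p-D[0])
            if abs(l[0])<.1 and abs(l[1])<.27 and .05<p[2]<.085 and d["conf"]>.45: out.append((n,p,d["conf"])); break
    if verbose: print(c,[(n,p.round(3),round(f,2)) for n,p,f in out])
    return out
def aim(c,p,yaw=0.03,dist=.12):
    h=np.array([np.cos(yaw),np.sin(yaw),0]); l=p-dist*(.5*h-[0,0,.866])
    o=l-.105*h+[0,0,.0253]; return o+[0,0,.173],l   # TCP
def cure(c,p,yaw=0.03):
    t,l=aim(c,p,yaw); ctrl.reach(t+[0,0,.04],qq(down(yaw))); ctrl.move_linear(t,.1); ctrl.pause(.3)
    print("t0",st(),"lens want",l.round(3))
    for n in("top","side"):
        im=cams.camera(n); cv2.imwrite(f"pics/{n}_{c}.png",im[:,:,::-1]); 
        print(n,[(np.round(d["point"],3),round(d["conf"],2)) for d in models.pinpoint(n,"lens")][:3])
    ctrl.pause(3.4); find(c); print("t1",st())
E
python3 - <<'E'
from cure import *
o=[find(c) for c in("yellow","green","red","blue")]
p=np.mean([a[1] for a in o[0]],0); p[2]=.064; print(p)
cure("yellow",p)
E
```

```text
yellow [('top', array([0.635, 0.106, 0.064]), 0.67), ('side', array([0.634, 0.103, 0.068]), 0.7)]
green [('top', array([ 0.633, -0.137,  0.063]), 0.58), ('side', array([ 0.635, -0.13 ,  0.063]), 0.64)]
red [('top', array([ 0.639, -0.016,  0.062]), 0.89), ('side', array([ 0.638, -0.021,  0.063]), 0.82)]
blue [('top', array([0.633, 0.216, 0.069]), 0.69), ('side', array([0.63 , 0.207, 0.06 ]), 0.84)]
[0.63485 0.1043  0.064  ]
t0 (22.4, array([0.4701, 0.0994, 0.3668]), array([ 0.3, -0.4, -1.9]), 0.273) lens want [0.575 0.103 0.168]
top [(array([0.274, 0.495, 0.012]), 0.93)]
side [(array([0.578, 0.107, 0.168]), 0.63)]
yellow [('side', array([0.636, 0.101, 0.066]), 0.79)]
t1 (26.2, array([0.4699, 0.0994, 0.3662]), array([ 0.2, -0.6, -1.6]), 0.272)
```

View pics/side_yellow.png

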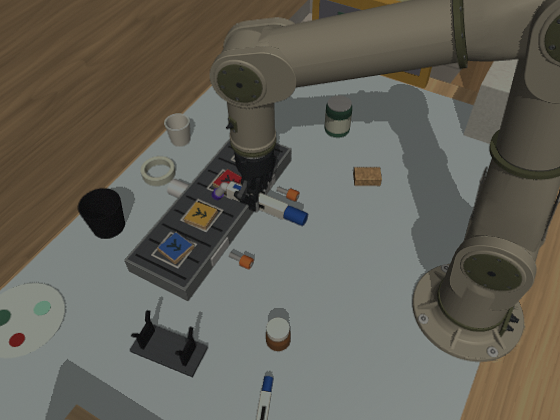

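View pics/top_yellow.png

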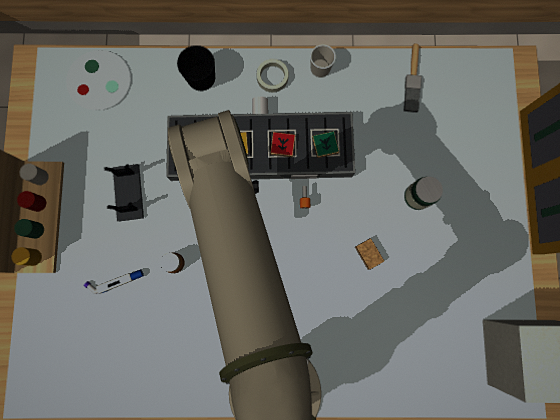

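The side view shows the lens at (218,192), on the line down to yellow at (202,215). The measured lens is within 5 mm of the target. Next is green, and I'll locate it again first from where the arm stands.

```bash
python3 - <<'E'
from cure import *
t=ctrl.sense()["position"]; ctrl.move_linear(t+[0,0,.03],.12)
o=find("green"); p=np.mean([a[1] for a in o],0); p[2]=.064; print(p)
cure("green",p)
E
```

```text
green [('top', array([ 0.632, -0.136,  0.063]), 0.75)]
[ 0.6319 -0.1358  0.064 ]
t0 (28.6, array([ 0.4671, -0.1408,  0.3668]), array([ 0.1,  0.2, -1.7]), 0.272) lens want [ 0.572 -0.138  0.168]
top [(array([ 0.632, -0.136,  0.064]), 0.72)]
side [(array([ 0.572, -0.136,  0.168]), 0.84)]
green [('top', array([ 0.633, -0.137,  0.064]), 0.75), ('side', array([ 0.635, -0.133,  0.063]), 0.77)]
t1 (32.4, array([ 0.467 , -0.1408,  0.3662]), array([-0.2,  0.5, -2.1]), 0.273)
```

View pics/side_green.png

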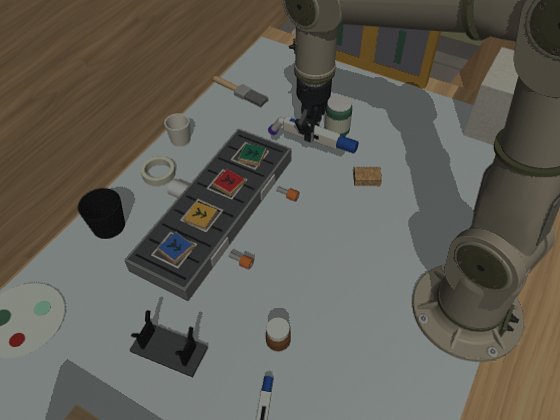

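View pics/top_green.png

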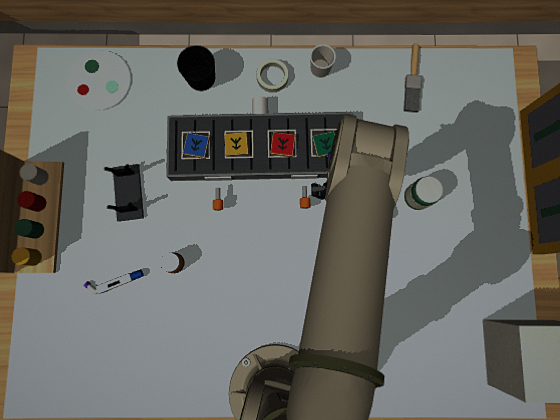

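Green is cured: the lens at (274,128) aims at green at (251,154), and the other plaques have not moved. Next is red, then blue, finding each again first.

```bash
python3 - <<'E'
from cure import *
for c in("red",):
    t=ctrl.sense()["position"]; ctrl.move_linear(t+[0,0,.03],.12)
    o=find(c); p=np.mean([a[1] for a in o],0); p[2]=.064; print(p)
    cure(c,p); find("blue")
E
```

```text
red [('top', array([ 0.641, -0.014,  0.061]), 0.91), ('side', array([ 0.638, -0.018,  0.066]), 0.78)]
[ 0.63945 -0.01615  0.064  ]
t0 (34.4, array([ 0.4747, -0.0211,  0.3668]), array([-0.5,  0.8, -2. ]), 0.276) lens want [ 0.579 -0.018  0.168]
top [(array([0.27 , 0.497, 0.011]), 0.95), (array([ 0.345, -0.253, -0.002]), 0.52)]
side [(array([ 0.582, -0.015,  0.168]), 0.73), (array([0.636, 0.212, 0.05 ]), 0.23)]
red [('side', array([ 0.638, -0.016,  0.062]), 0.92)]
t1 (38.2, array([ 0.4745, -0.0211,  0.3662]), array([ 0.2,  0.5, -2.1]), 0.273)
blue [('top', array([0.634, 0.214, 0.069]), 0.77)]
```

View pics/side_red.png

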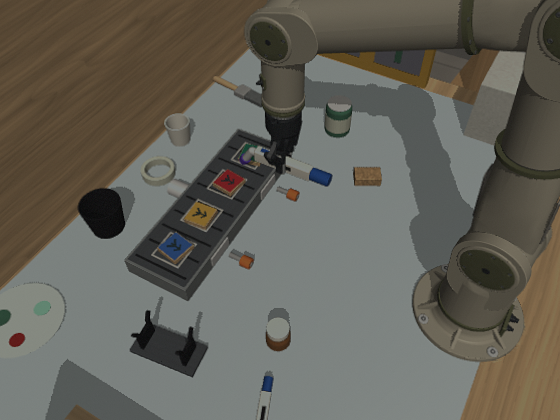

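Red is done: the lens at (246,158) aims at red at (228,182). Now blue.

```bash
python3 - <<'E'
from cure import *
c="blue"
t=ctrl.sense()["position"]; ctrl.move_linear(t+[0,0,.03],.12)
o=find(c); p=np.mean([a[1] for a in o],0); p[2]=.064; print(p)
cure(c,p)
t=ctrl.sense()["position"]; ctrl.move_linear(t+[0,0,.03],.12)
for c in("yellow","red","green"): find(c)
E
```

```text
blue [('top', array([0.633, 0.213, 0.068]), 0.62), ('side', array([0.632, 0.208, 0.062]), 0.61)]
[0.63225 0.2107  0.064  ]
t0 (40.8, array([0.4674, 0.2058, 0.3668]), array([-0.7,  0.2, -2.2]), 0.269) lens want [0.572 0.209 0.168]
top [(array([0.269, 0.495, 0.011]), 0.79), (array([0.579, 0.212, 0.167]), 0.52)]
side [(array([0.573, 0.216, 0.168]), 0.83)]
blue [('top', array([0.633, 0.212, 0.067]), 0.96), ('side', array([0.629, 0.206, 0.065]), 0.79)]
t1 (44.6, array([0.4673, 0.2057, 0.3662]), array([ 1.5,  0.3, -2.2]), 0.271)
yellow [('top', array([0.631, 0.106, 0.067]), 0.73), ('side', array([0.634, 0.101, 0.066]), 0.55)]
red [('top', array([ 0.639, -0.017,  0.059]), 0.88)]
green [('top', array([ 0.629, -0.138,  0.066]), 0.67), ('side', array([ 0.632, -0.13 ,  0.065]), 0.71)]
```

View pics/side_blue.png

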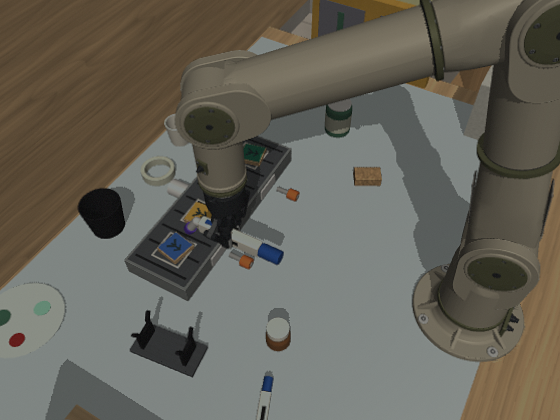

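Blue is done: the lens at (190,228) aims at blue at (175,248). No plaque has been disturbed so far. Now I return the wand to its holder.

```bash
python3 - <<'E'
from h import *
g=np.array([.51706,.40004,.2287]); q=qq(down(.13))
ctrl.reach(g+[0,0,.18],q); ctrl.move_linear(g+[0,0,.05],.12); ctrl.move_linear(g,.05,guard=12); print(st())
ctrl.move_gripper(1.0); print(st())
ctrl.pause(.3); ctrl.move_linear(g+[0,0,.16],.12); print(st())
ctrl.reach([.4757,.151,.32],qq(down(.03))); 
for n in("side","top"):
    im=cams.camera(n); cv2.imwrite(f"pics/{n}5.png",im[:,:,::-1])
    for k in("wand","lens","knob_left","knob_right","yellow","green","red","blue"): print(n,k,[(np.round(d["point"],3),round(d["conf"],2)) for d in models.pinpoint(n,k)][:3])
E
```

```text
(48.8, array([0.5172, 0.4002, 0.2291]), array([ 0.2, -0.3, -1.9]), 0.271)
(49.4, array([0.5171, 0.4   , 0.2287]), array([-0.4, -0.4,  0.5]), 0.998)
(51.2, array([0.517 , 0.3999, 0.3877]), array([-0.1, -0.4,  0.5]), 0.999)
side wand [(array([0.518, 0.401, 0.056]), 0.75), (array([0.284, 0.424, 0.01 ]), 0.7)]
side lens [(array([0.621, 0.416, 0.028]), 0.74)]
side knob_left [(array([0.476, 0.15 , 0.038]), 0.66)]
side knob_right [(array([ 0.482, -0.079,  0.035]), 0.5), (array([ 0.635,  0.041, -0.002]), 0.33)]
side yellow [(array([0.638, 0.104, 0.063]), 0.7)]
side green [(array([ 0.636, -0.13 ,  0.059]), 0.69), (array([0.632, 0.102, 0.064]), 0.56)]
side red [(array([ 0.638, -0.019,  0.061]), 0.5), (array([ 0.506, -0.389, -0.004]), 0.41)]
side blue [(array([0.609, 0.231, 0.064]), 0.89)]
top wand [(array([0.522, 0.398, 0.056]), 0.83), (array([ 0.514,  0.403, -0.001]), 0.75), (array([0.279, 0.426, 0.01 ]), 0.61)]
top lens [(array([0.626, 0.419, 0.025]), 0.69), (array([0.271, 0.495, 0.011]), 0.68)]
top knob_left []
top knob_right [(array([ 0.481, -0.076,  0.034]), 0.73)]
top yellow [(array([ 0.349, -0.25 ,  0.   ]), 0.32), (array([0.326, 0.268, 0.004]), 0.29)]
top green [(array([ 0.631, -0.137,  0.066]), 0.7), (array([0.522, 0.399, 0.057]), 0.45)]
top red [(array([ 0.639, -0.015,  0.062]), 0.67)]
top blue [(array([0.633, 0.108, 0.067]), 0.31)]
```

View pics/side5.png

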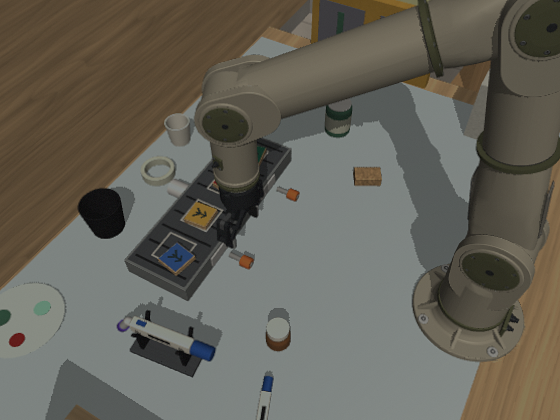

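View pics/top5.png

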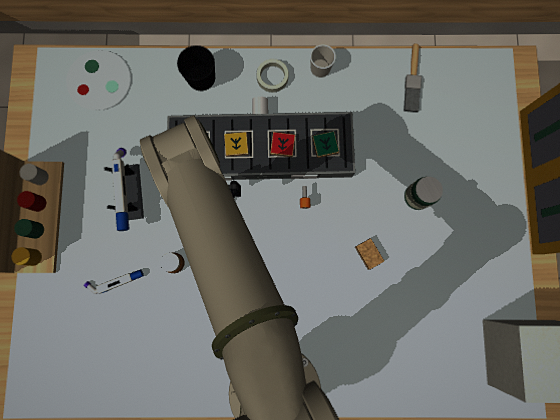

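The side view shows the wand back in its holder. Blue has been knocked to (177,257), outside its square, at about (0.609, 0.231). I'll push the knobs home first, then mend blue.

```bash
python3 - <<'E'
from h import *
for y in(.115,-.115):
    rot=qq(down(.03)); o=pts(D,[[-.16,y,.036]])[0]; k=pts(D,[[-.1185,y,.036]])[0]
    ctrl.reach(tcp(o+[0,0,.12]),rot); ctrl.move_gripper(.8); ctrl.move_linear(tcp(o),.12); ctrl.move_gripper(0.,70); print("grip",st())
    ctrl.move_linear(tcp(k),.06,guard=45); print("in",st())
    ctrl.move_gripper(.8); ctrl.move_linear(tcp(k+[0,0,.12]),.2)
ctrl.reach([.45,-.2,.35],qq(down(.03)))
for n in("side","top"):
    im=cams.camera(n); cv2.imwrite(f"pics/{n}6.png",im[:,:,::-1])
    u=proj(n,pts(D,[[0,.15,.06]]))[0]; x0,y0=(u-[60,50]).astype(int)
    cv2.imwrite(f"pics/{n}6c.png",cv2.resize(im[y0:y0+100,x0:x0+120,::-1],None,fx=6,fy=6,interpolation=cv2.INTER_CUBIC)); print(x0,y0)
    for k in("knob_left","knob_right","yellow","green","red","blue"): print(n,k,[(np.round(d["point"],3),round(d["conf"],2)) for d in models.pinpoint(n,k)][:3])
E
```

```text
grip (55.3, array([0.4765, 0.1509, 0.1918]), array([-2.2,  2.9,  6.6]), 0.306)
in (56.1, array([0.5168, 0.152 , 0.1917]), array([-8.4,  0.8, 16.3]), 0.31)
grip (60.1, array([ 0.4835, -0.079 ,  0.1918]), array([-1.3,  3.3,  5.4]), 0.303)
in (61.0, array([ 0.5238, -0.0781,  0.1917]), array([-9.6,  2.3, 17.9]), 0.304)
119 189
side knob_left [(array([0.519, 0.152, 0.034]), 0.61), (array([0.635, 0.097, 0.05 ]), 0.22)]
side knob_right [(array([ 0.522, -0.079,  0.036]), 0.72)]
side yellow [(array([ 0.636,  0.037, -0.002]), 0.68), (array([0.635, 0.1  , 0.062]), 0.6), (array([0.637, 0.095, 0.047]), 0.5)]
side green [(array([ 0.633, -0.132,  0.064]), 0.87), (array([ 0.508, -0.386, -0.001]), 0.39)]
side red [(array([ 0.637, -0.02 ,  0.065]), 0.77)]
side blue [(array([0.611, 0.228, 0.062]), 0.87)]
142 94
top knob_left [(array([0.517, 0.148, 0.036]), 0.68)]
top knob_right [(array([ 0.522, -0.075,  0.034]), 0.66)]
top yellow [(array([0.632, 0.104, 0.066]), 0.66), (array([0.636, 0.095, 0.051]), 0.53), (array([ 0.631, -0.138,  0.063]), 0.4)]
top green [(array([ 0.634, -0.137,  0.064]), 0.79), (array([0.614, 0.238, 0.07 ]), 0.68)]
top red [(array([ 0.637, -0.016,  0.063]), 0.8)]
top blue []
```

View pics/top6c.png

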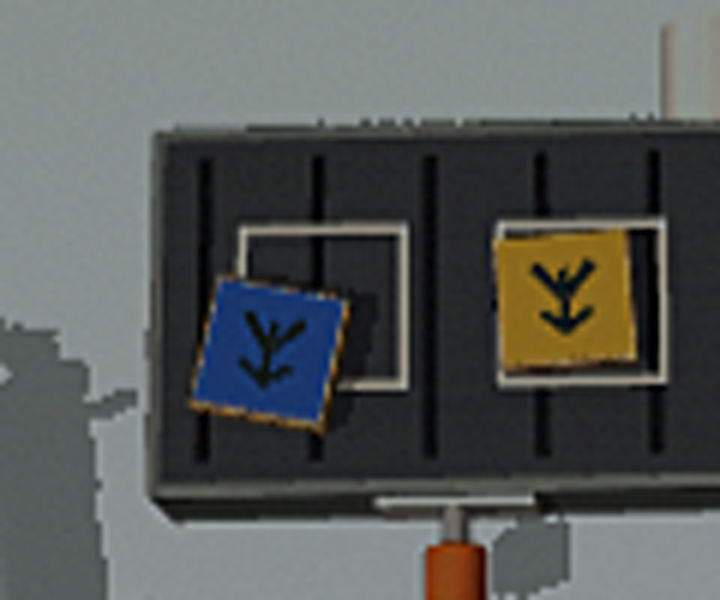

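View pics/side6.png

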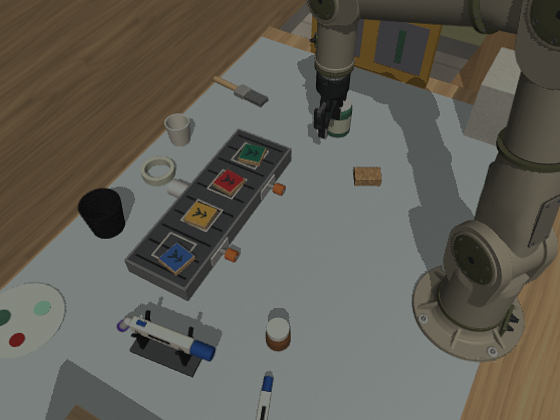

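Both knobs are home: top about (218,188) and (305,187). In the top crop blue lies flat on the deck, about 3 cm out of its square. I'll get its pose by segmentation, then grip it and put it back.

```bash
cat > seg.py <<'E'
from h import *
def blue(n,f):
    im=cv2.imread(f); hs=cv2.cvtColor(im,cv2.COLOR_BGR2HSV)
    m=cv2.inRange(hs,(100,120,60),(125,255,255))
    u=proj(n,pts(D,[[0,.17,.06]]))[0].astype(int); w=np.zeros_like(m); w[u[1]-35:u[1]+35,u[0]-40:u[0]+40]=255; m&=w
    c=max(cv2.findContours(m,cv2.RETR_EXTERNAL,cv2.CHAIN_APPROX_NONE)[0],key=cv2.contourArea)
    P=unproj(n,c.reshape(-1,2),.064)[:,:2]
    r=cv2.minAreaRect((P*1000).astype(np.float32)); return r
if __name__=="__main__":
    import sys
    for n in("top","side"): print(n,blue(n,f"pics/{n}{sys.argv[1]}.png"))
E
python3 seg.py 6; python3 -c "
from h import *
print(pts(D,[[0,.1725,0]]))"
```

```text
top ((612.2720336914062, 231.98582458496094), (55.119773864746094, 54.57954025268555), 79.45840454101562)
side ((613.2701416015625, 234.3916015625), (53.27415084838867, 53.7250862121582), 79.86495208740234)
[[0.63432578 0.21242238 0.        ]]
```

```bash
python3 - <<'E'
from h import *
a=-.182; q=qq(down(a)); q2=qq(down(.03)); z=.222
b=np.array([.6127,.2328]); m=pts(D,[[0,.1725,0]])[0][:2]
ctrl.reach([b[0],b[1],.32],q); ctrl.move_gripper(1.0); ctrl.move_linear([b[0],b[1],z],.08,guard=12); print(st())
ctrl.move_gripper(0.,25); print("grip",st())
ctrl.move_linear([b[0],b[1],z+.025],.05); print(st())
im=cams.camera("side"); cv2.imwrite("pics/side7.png",im[:,:,::-1])
E
```

```text
(66.9, array([0.6129, 0.233 , 0.2227]), array([-0.9, -0.5,  0.9]), 0.998)
grip (67.3, array([0.6129, 0.2329, 0.2226]), array([-1. ,  0.4,  3.8]), 0.691)
(67.9, array([0.6127, 0.2328, 0.2471]), array([ 0.2, -0.3, -1.3]), 0.691)
```

View pics/side7.png

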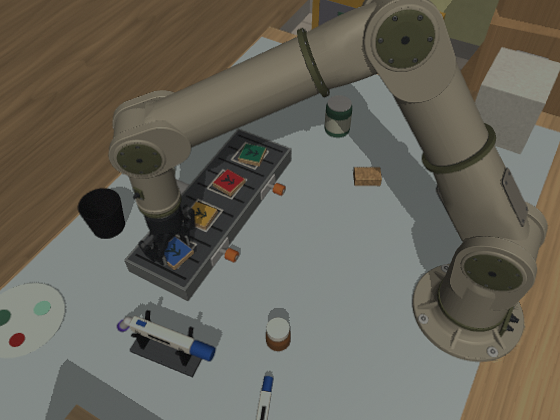

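The grip stopped at 0.69 (about 59 mm) and blue at (178,250) is lifted between the fingers. Now I place it.

```bash
python3 - <<'E'
from h import *
q2=qq(down(.03)); z=.222; m=pts(D,[[0,.1725,0]])[0][:2]
ctrl.move_linear([m[0],m[1],z+.025],.08,rotation=q2); ctrl.move_linear([m[0],m[1],z+.0005],.04,guard=10); print(st())
ctrl.move_gripper(1.0); ctrl.pause(.3); ctrl.move_linear([m[0],m[1],.34],.12)
ctrl.reach([.42,-.22,.38],q2); print(st())
for n in("side","top"):
    im=cams.camera(n); cv2.imwrite(f"pics/{n}8.png",im[:,:,::-1])
    for k in("wand","lens","knob_left","knob_right","yellow","green","red","blue","tin","jar","sanding_block"): print(n,k,[(np.round(d["point"],3),round(d["conf"],2)) for d in models.pinpoint(n,k)][:2])
E
python3 seg.py 8
```

```text
(69.1, array([0.6339, 0.2124, 0.2225]), array([-0.9, -0.8,  4.9]), 0.696)
(72.7, array([ 0.4207, -0.2191,  0.38  ]), array([ 0.3, -0.9,  0.7]), 0.997)
side wand [(array([0.283, 0.423, 0.01 ]), 0.93), (array([0.521, 0.399, 0.058]), 0.88)]
side lens [(array([0.622, 0.42 , 0.028]), 0.69)]
side knob_left [(array([0.516, 0.156, 0.034]), 0.5)]
side knob_right [(array([ 0.527, -0.08 ,  0.036]), 0.7)]
side yellow [(array([0.632, 0.102, 0.065]), 0.85)]
side green [(array([ 0.633, -0.133,  0.065]), 0.95)]
side red [(array([ 0.638, -0.018,  0.064]), 0.83)]
side blue [(array([0.631, 0.212, 0.064]), 0.78)]
side tin [(array([ 0.506, -0.385, -0.   ]), 0.62)]
side jar [(array([0.326, 0.265, 0.003]), 0.93), (array([0.627, 0.211, 0.064]), 0.63)]
side sanding_block [(array([0.638, 0.097, 0.049]), 0.23)]
top wand [(array([0.28 , 0.427, 0.008]), 0.87), (array([0.52 , 0.4  , 0.058]), 0.73)]
top lens [(array([0.272, 0.496, 0.012]), 0.77), (array([0.625, 0.42 , 0.03 ]), 0.62)]
top knob_left [(array([0.518, 0.151, 0.037]), 0.49)]
top knob_right [(array([ 0.52 , -0.078,  0.034]), 0.67)]
top yellow [(array([0.636, 0.107, 0.065]), 0.86)]
top green [(array([ 0.632, -0.135,  0.063]), 0.83)]
top red [(array([ 0.637, -0.014,  0.061]), 0.96)]
top blue [(array([0.636, 0.216, 0.066]), 0.79)]
top tin [(array([ 0.645, -0.015,  0.052]), 0.68), (array([ 0.647, -0.132,  0.048]), 0.44)]
top jar [(array([0.327, 0.268, 0.002]), 0.95)]
top sanding_block [(array([ 0.348, -0.251, -0.   ]), 0.46)]
top ((633.3622436523438, 212.62881469726562), (55.07957077026367, 52.78308868408203), 1.511729121208191)
side ((633.883544921875, 214.0782928466797), (53.3987922668457, 53.4175910949707), 1.8351540565490723)
```

View pics/side8.png

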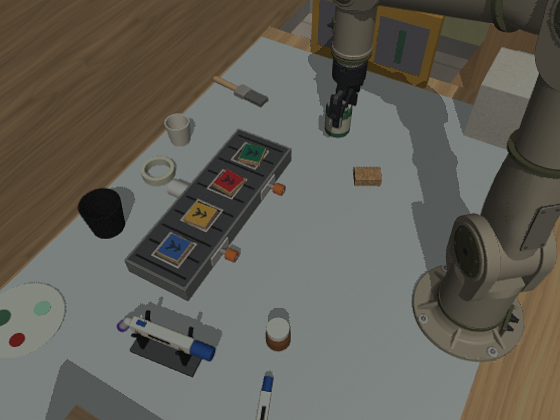

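View pics/top8.png

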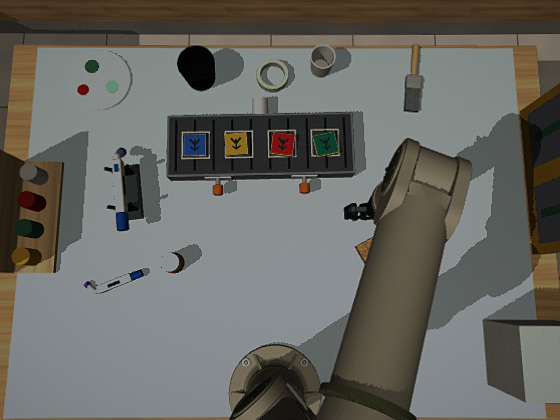

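The pictures show all four plaques inside their squares (blue at top (195,145)), both knobs home, the wand in its holder, and the tin, jar and block in place. Handing in.

```bash
python3 -c "
from h import *
print(st()); print(ctrl.finish_job())"
```

```text
(73.9, array([ 0.42, -0.22,  0.38]), array([ 0.4, -0.8,  0.2]), 0.999)
the job is handed in; nothing more can be done
None
```

The whole job is done and handed in at 73.9 s of the 208 s allowed; no verdict was reported.

**What I did:**
1. I pulled both knobs fully out and took the larger wand from its holder.
2. I held the lens about 12 cm from yellow, green, red and blue, in that order, for at least 3.4 s each.
3. I laid the wand back in its holder, then pushed both knobs home.
4. Blue was knocked about 3 cm out of its square around the time I was laying the wand back. I picked it up and put it back.

**Last checks:**
- **Wand:** it reads at about (0.520, 0.400, 0.058), level, with the lens at the +x end of the holder, where it lay at the start.
- **Knobs:** both read within about 4 mm of home, which is the accuracy of the networks.
- **Plaques:** blue is about 1–2 mm from its square's centre, red about 5 mm, yellow about 7 mm and green about 12 mm. I left red, yellow and green where they lay because the limit is 20 mm.
- **Tin, jar and cork block:** they did not move in the pictures.

**Where checks disagreed or missed:**
- The networks differed by up to 9 mm in places, such as the lens against the plaque at blue. I accepted that against the 20 mm limit.
- In the last check the top camera missed the tin, with the arm close by. The side camera missed the cork block, which that picture shows in place. The other camera confirmed each.

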